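# Stand the round flasks in their cork rings

### The job

Clear up the glassware on the bench: stand each of the four round-bodied flasks upright in the cork ring of its own size (smallest flask in the smallest ring, and so on up to the largest), fully down through the ring onto the bench. Set them down rather than dropping them, do not tip any over, and leave the two conical flasks standing where they are.

Things in the scene. Friction and masses are not known exactly. Their poses are not given: they have to be found in the camera images.
- flask_s: The smallest of the four round flasks, loose, upright, pale frosted glass (it weighs under 200 g): a ball-shaped body 44 mm across with a flat foot 24 mm across, and a straight upright neck 18 mm across; 90 mm tall in all, the bare neck being the part above 40 mm. It can be gripped from above across the neck. Origin: centre of the foot's underside; z up along the neck; round about z.
- flask_m: The second smallest of the four round flasks, loose, upright, pale frosted glass (it weighs under 200 g): a ball-shaped body 56 mm across with a flat foot 30 mm across, and a straight upright neck 20 mm across; 105 mm tall in all, the bare neck being the part above 52 mm. It can be gripped from above across the neck. Origin: centre of the foot's underside; z up along the neck; round about z.
- flask_l: The second largest of the four round flasks, loose, upright, pale frosted glass (it weighs under 200 g): a ball-shaped body 70 mm across with a flat foot 38 mm across, and a straight upright neck 24 mm across; 120 mm tall in all, the bare neck being the part above 64 mm. It can be gripped from above across the neck. Origin: centre of the foot's underside; z up along the neck; round about z.
- flask_xl: The largest of the four round flasks, loose, upright, pale frosted glass (it weighs under 200 g): a ball-shaped body 86 mm across with a flat foot 46 mm across, and a straight upright neck 28 mm across; 138 mm tall in all, the bare neck being the part above 79 mm. It can be gripped from above across the neck. Origin: centre of the foot's underside; z up along the neck; round about z.
- ring_s: The smallest of the four flat cork rings, fixed to the bench, 15 mm high, 76 mm outside and 48 mm across the hole, which goes right through to the bench top: the smallest round flask stands in it on the bench with about 2 mm to spare all round. Origin: centre of the hole at bench height; z up.
- ring_m: The second smallest of the four flat cork rings, fixed to the bench, 15 mm high, 88 mm outside and 60 mm across the hole, which goes right through to the bench top: the second smallest round flask stands in it on the bench with about 2 mm to spare all round. Origin: centre of the hole at bench height; z up.
- ring_l: The second largest of the four flat cork rings, fixed to the bench, 15 mm high, 102 mm outside and 74 mm across the hole, which goes right through to the bench top: the second largest round flask stands in it on the bench with about 2 mm to spare all round. Origin: centre of the hole at bench height; z up.
- ring_xl: The largest of the four flat cork rings, fixed to the bench, 15 mm high, 118 mm outside and 90 mm across the hole, which goes right through to the bench top: the largest round flask stands in it on the bench with about 2 mm to spare all round. Origin: centre of the hole at bench height; z up.
- conical_small: The smaller conical flask, loose, pale frosted glass, a bystander: a cone 60 mm across at its flat foot, narrowing up to a straight neck 22 mm across from 66 mm up; 100 mm tall. Origin: centre of the foot; z up.
- conical_big: The bigger conical flask, loose, pale frosted glass, a bystander: a cone 78 mm across at its flat foot, narrowing up to a straight neck 28 mm across from 85 mm up; 128 mm tall. Origin: centre of the foot; z up.
Things that resemble listed ones, but are neither listed nor needed, are in the scene too. Leave any black, blue or red look-alike of the ring_l alone.

How it is judged:
By the outcome, as a careful person would: the job done as asked, in the order asked, and still so for the second after the job is handed in, with the robot touching nothing.
It also fails if it takes over 120 s, if anything falls off the work surface, if the arm or the gripper's body presses on something with over 40 N, if the wrist force passes 120 N, or if a joint passes its speed limit or range.

### The arm

A 6-joint arm with a two-finger parallel gripper is mounted at the origin on the work surface. World frame = base frame: x ahead of the robot, y to its left, z up, the work surface at z = 0. Lengths are in mm, angles in rad, forces in N, time in s.
With the tool pointing down it reaches from about 350 to 875 mm from the base axis. Payload 4.2 kg.
Tool frame: the origin (TCP) lies midway between the tips of the shut fingers; the grasp point (between the pads) lies 19 mm behind it (arm.hold_point_z is the distance from the TCP to the grasp point, in mm); z points along the fingers, y is the line along which they close (so a half turn about z gives the same grasp; the last joint's range is limited). The gripper opens to 87 mm and grips with 3 to 60 N. Pads are 19 mm wide; open, the fingers measure 117 mm over their backs; the gripper's body (75 mm by 190 mm) begins 51 mm behind the grasp point.
Start: joints at [-0.968, 0.385, 0.008, 0, -1.194, -0.259], TCP at [210.682, -588.398, 222.55] pointing down, gripper open.
Joint ranges: [-3.14, 3.14], [-1.21, 2.06], [-1.07, 1.41], [-3.16, 2.05], [-2.99, -0.16], [-3.1, 3.1]. Speed limits (rad/s): [2.79, 2.79, 3.14, 3.14, 3.14, 3.14].

### API

Orientations are given as a unit quaternion [x, y, z, w].
In Python, from plant import arm gives the robot as it stands. The module is installed in compiled form; this text tells all that it offers.
- The arm moves only by the shell command python3 -m handwheel 'ROWS' [FORCE]. ROWS is JSON, a list that holds one entry, the list of rows, each a list of 7 numbers: the shift along the tool's x, y, z normalised to -1 to 1, where 1 is 10 cm, then the turn, a rotation vector about the tool's x, y, z normalised to -1 to 1, where 1 is 2 rad, then the closure, from 0 (fully open) to 1 (shut). In form: [[[dx, dy, dz, rx, ry, rz, fingers], ...]]. A call has 1 to 5 rows; each row is the pose to reach, as a shift and turn from the pose commanded when the call began, along the tool's axes at that moment; what a row does not reach only later rows make up. A row lasts 1/10 s, in which the tool goes at most 50 mm and 8.59 degrees, less where a joint would pass 70% of its speed; a pose out of reach is approached as far as the arm can. A call with a number of a shift or a turn outside -1 to 1 is refused whole. A call with a gripper value outside its range is refused whole. The fingers move at their own pace and stop on an object; FORCE is the grip in N (left out, the last holds). Time passes only in rows, so rows that repeat a pose let the fingers close. It gives the time, the measured TCP pose, the force, the opening and the grip force at its end, in the units of the state.
- arm.state(): the state, without advancing time (a new reading comes with each control period).
- arm.snapshot(name): name is "side" or "top"; returns a dict with "frame" (384x512x3 uint8, red, green, blue), "vfov" (degrees; the focal length in pixels is half the picture's height over the tangent of half this angle, whatever the lens; pixels are square), "cx", "cy" (the principal point, pixels), "rvec" (rotation vector, rad) and "tvec" (3), from world to camera coordinates, as OpenCV has them. Camera axes: x right, y down, z forward; pixel columns grow to the right and rows downward; lengths in mm; the calibration is good to about 2 mm. A picture is of the moment at which its call begins. There is no depth.
- arm.job_done(): hands the job in; it is judged then, once.
Trained networks look in the newest picture that a camera, given by its name, has taken for a name from the list of things; names that differ only in an ending like _2 or _b are one class to them, and where a whole thing is asked for, a point or a joint stands for the part that bears it (a point fixed in the world has none). Each returns a list of dicts, best first, with "score" (0 to 1); they miss things now and then, are a little off and sometimes report something else, mostly with a low value. They report only what shows in the picture. A call takes as long as a camera call. They do not tell look-alikes from the thing itself.
- arm.trace(camera, query): "pixels" (384x512 bool, what is visible of it) and "uv" ([column, row] in pixels, amid what is visible of it).
The state is a dict: "time": time; "joints": joint angles; "dq": joint speeds; "joint_torque": joint torques, N m; "position": TCP position; "tool_rot": TCP orientation; "ft_force": force on the tool from outside, world axes, zero at the start; "wrist_torque": the same for the moment, N m; "width": finger opening in mm; "finger_force": force on a finger pad.
Only numpy, scipy, OpenCV 4.12 (cv2) and the standard library are available. Lean on these libraries where they do the work, as an engineer would, in place of code of your own. Each camera call takes 0.05 s, during which the arm holds its last target. There are 200 camera calls.

## Working session

There is one attempt and no reset: what is moved stays moved. The work goes in short steps, Python scripts to look and compute and a shell command to move; the robot and the scene stay as the last step left them, time stands still between calls to the robot, and variables do not carry over. Pictures are saved under pics/ and viewed, at most 14 in all, crops included, and the job is handed in when it is done.

```bash
mkdir -p pics; cat > h.py <<'E'
import numpy as np, cv2
from plant import arm
def snap(c,fn=None):
    s=arm.snapshot(c)
    if fn: cv2.imwrite('pics/'+fn,s['frame'][:,:,::-1])
    return s
def ray(s,uv):
    f=192/np.tan(np.radians(s['vfov'])/2)
    R=cv2.Rodrigues(np.array(s['rvec'],float))[0]; t=np.array(s['tvec'],float)
    d=R.T@np.array([(uv[0]-s['cx'])/f,(uv[1]-s['cy'])/f,1]); return -R.T@t,d
def at(s,uv,z):
    o,d=ray(s,uv); return (o+d*(z-o[2])/d[2])
def proj(s,p):
    f=192/np.tan(np.radians(s['vfov'])/2)
    R=cv2.Rodrigues(np.array(s['rvec'],float))[0]
    c=R@np.array(p,float)+np.array(s['tvec'],float).ravel()
    return np.array([s['cx']+f*c[0]/c[2],s['cy']+f*c[1]/c[2]])
E
python3 - <<'E'
from h import *
for c in('side','top'):
    s=snap(c,c+'0.png'); print(c,s['vfov'],s['cx'],s['cy'],ray(s,(256,192)))
    for n in ['flask_s','flask_m','flask_l','flask_xl','ring_s','ring_m','ring_l','ring_xl','conical_small','conical_big']:
        for r in arm.trace(c,n)[:4]:
            y,x=np.nonzero(r['pixels'])
            print(n,round(r['score'],2),np.round(r['uv']),x.min(),x.max(),y.min(),y.max(),len(x),np.round(at(s,r['uv'],15 if 'ring' in n else 50)[:2]))
st=arm.state();print(st['time'],st['position'],st['tool_rot'],st['width'])
E
```

```text
side 43.195178466950274 255.59637214279974 198.05352396827323 (array([ 354.91647332, 1351.44363364,  900.39580665]), array([ 0.04162305, -0.84183672, -0.53827032]))
flask_s 0.97 [194. 253.] 183 201 230 265 418 [578. 333.]
flask_s 0.95 [241. 275.] 230 256 249 292 728 [446. 418.]
flask_s 0.65 [206. 149.] 201 209 137 158 116 [ 622. -280.]
flask_m 0.97 [194. 253.] 183 201 230 265 418 [578. 333.]
flask_m 0.95 [241. 275.] 230 256 249 292 728 [446. 418.]
flask_m 0.65 [206. 149.] 201 209 137 158 116 [ 622. -280.]
flask_l 0.97 [194. 253.] 183 201 230 265 418 [578. 333.]
flask_l 0.95 [241. 275.] 230 256 249 292 728 [446. 418.]
flask_l 0.65 [206. 149.] 201 209 137 158 116 [ 622. -280.]
flask_xl 0.91 [258. 134.] 245 264 114 148 440 [ 430. -411.]
flask_xl 0.45 [191. 222.] 186 204 201 236 376 [608. 189.]
ring_s 0.9 [257. 237.] 242 275 230 254 495 [411. 214.]
ring_s 0.88 [313. 254.] 297 332 235 259 496 [252. 293.]
ring_s 0.76 [298. 291.] 279 317 268 298 637 [298. 437.]
ring_s 0.69 [294. 331.] 272 313 305 340 740 [313. 571.]
ring_m 0.9 [257. 237.] 242 275 230 254 495 [411. 214.]
ring_m 0.88 [313. 25
[... 1940 characters left out ...]
298. 181.] 286 316 174 205 459 [457. -59.]
ring_l 0.91 [200. 258.] 172 208 240 274 481 [239. 220.]
ring_l 0.87 [ 77. 227.] 71 107 213 248 589 [326. 568.]
ring_l 0.81 [127. 239.] 119 155 220 255 516 [293. 426.]
ring_l 0.72 [298. 181.] 286 316 174 205 459 [457. -59.]
ring_xl 0.71 [356. 211.] 341 381 174 215 566 [ 374. -222.]
ring_xl 0.45 [310. 183.] 286 316 175 205 456 [451. -91.]
conical_small 0.77 [220. 132.] 212 231 119 140 343 [591. 162.]
conical_small 0.55 [165. 136.] 159 178 125 143 317 [578. 315.]
conical_big 0.59 [243. 179.] 230 256 166 192 557 [462.  99.]
1.1 [ 210.67593068 -588.39502847  222.53359829] [-1.71043592e-01  9.85263462e-01  2.26332905e-05 -1.23851896e-05] 86.88649290804813
```

View pics/top0.png

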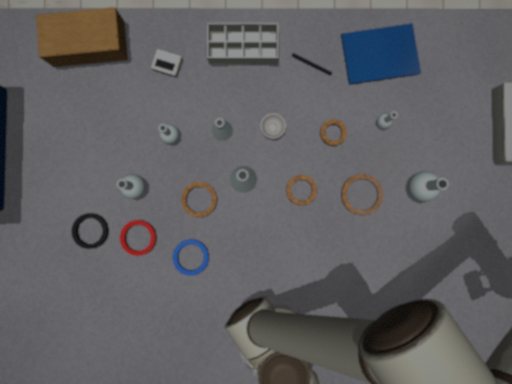

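View pics/side0.png

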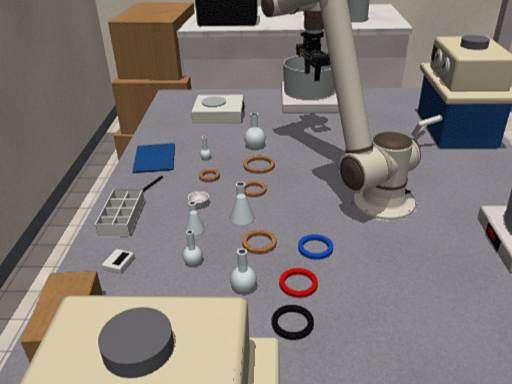

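```bash
cat >> h.py <<'E'
from scipy.optimize import fsolve
FL={'s':(44,24,18,90),'m':(56,30,20,105),'l':(70,38,24,120),'xl':(86,46,28,138)}
RG={'s':(76,48),'m':(88,60),'l':(102,74),'xl':(118,90)}
th=np.linspace(0,2*np.pi,60,endpoint=False)
K=8
def circ(s,x,y,r,z): return np.array([proj(s,(x+r*np.cos(a),y+r*np.sin(a),z)) for a in th])
def hull(m,pts): cv2.fillConvexPoly(m,cv2.convexHull(np.round((pts+.5)*K).astype(np.int32)),1)
def flaskmask(s,x,y,k,z0=0):
    D,f,n,h=FL[k]; R=D/2; zc=np.sqrt(R*R-f*f/4)
    m=np.zeros((384*K,512*K),np.uint8)
    hull(m,np.vstack([circ(s,x,y,np.sqrt(max(R*R-(z-zc)**2,0)),z0+z) for z in np.linspace(0,zc+R,14)]))
    hull(m,np.vstack([circ(s,x,y,n/2,z0+z) for z in (zc+R*.8,h)])); return m
def ringmask(s,x,y,k):
    o,i=RG[k]; m=np.zeros((384*K,512*K),np.uint8)
    hull(m,np.vstack([circ(s,x,y,o/2,z) for z in (0,15)]))
    a=np.zeros_like(m);b=np.zeros_like(m); hull(a,circ(s,x,y,i/2,0)); hull(b,circ(s,x,y,i/2,15))
    m[(a&b)>0]=0; return m
def cen(m,k=1):
    M=cv2.moments(m.astype(np.uint8),True); return np.array([(M['m10']/M['m00']+.5)/k-.5,(M['m01']/M['m00']+.5)/k-.5])
def fit(fn,s,mask,k,xy,**kw):
    c=cen(mask); xy=np.array(xy,float)
    for _ in range(4):
        m=fn(s,*xy,k,**kw); e=c-cen(m,K)
        J=np.array([proj(s,(xy[0]+1,xy[1],20))-proj(s,(xy[0],xy[1],20)),proj(s,(xy[0],xy[1]+1,20))-proj(s,(xy[0],xy[1],20))]).T
        xy+=np.linalg.solve(J,e)
    m=fn(s,*xy,k,**kw); small=cv2.resize(m*255,(512,384),interpolation=cv2.INTER_AREA)>127
    return xy,(small&mask).sum()/(small|mask).sum()
def orange(s):
    h=cv2.cvtColor(s['frame'],cv2.COLOR_RGB2HSV)
    return (h[...,0]>=5)&(h[...,0]<25)&(h[...,1]>90)&(h[...,2]>50)
def near(mask,uv,r):
    yy,xx=np.mgrid[:384,:512]; return mask&((xx-uv[0])**2+(yy-uv[1])**2<r*r)
E
cat > meas.py <<'E'
from h import *
F={'s':(608,-285),'m':(570,310),'l':(425,385),'xl':(430,-390)}
G={'s':(600,-133),'m':(450,-59),'l':(415,213),'xl':(435,-207)}
for c in('top','side'):
    s=snap(c); o=orange(s); v=s['frame']
    for k in FL:
        mk=near(o,proj(s,(*G[k],8)),32 if c=='top' else 24)
        xy,iou=fit(ringmask,s,mk,k,G[k]); print(c,'ring',k,xy.round(1),round(iou,2))
    seen=[]
    for n in ('flask_s','flask_xl','conical_small','conical_big'): seen+=[r['pixels'] for r in arm.trace(c,n)]
    for k in FL:
        p=proj(s,(*F[k],FL[k][3]*.45)); 
        for mk in seen:
            if np.hypot(*(cen(mk)-p))<10:
                xy,iou=fit(flaskmask,s,mk,k,F[k]); print(c,'flask',k,xy.round(1),round(iou,2))
E
python3 meas.py; python3 -m handwheel '[[[0,0,0,0,0,0.086,0],[0,0,0,0,0,0.172,0],[0,0,0,0,0,0.172,0],[0,0,0,0,0,0.172,0]]]' 20
```

```text
top ring s [ 599.3 -159.3] 0.74
top ring m [433.7 -67.1] 0.79
top ring l [407.  224.9] 0.8
top ring xl [ 422.9 -233.8] 0.5
top flask s [ 630.8 -302.7] 0.88
top flask m [589.  308.7] 0.97
top flask l [441.1 409.6] 0.96
top flask xl [ 442.7 -404.9] 0.95
side ring s [ 600.1 -161.5] 0.79
side ring m [ 430.4 -103.8] 0.1
side ring l [406.2 223.3] 0.78
side ring xl [ 423.  -192.3] 0.07
side flask s [ 631.9 -307. ] 0.83
side flask m [590.6 305.2] 0.87
side flask xl [ 443.2 -409.2] 0.9
time: 2.0
position: [210.7, -588.4, 222.5]
tool_rot: [0.0, 1.0, 0.0, 0.0]
ft_force: [0.2, 0.8, 0.6]
width: 87.1
finger_force: 0.0
```

```bash
sed -i "s/^F=.*/F={'s':(631,-304),'m':(589,307),'l':(441,407),'xl':(443,-406)}/;s/^G=.*/G={'s':(600,-160),'m':(434,-68),'l':(407,224),'xl':(423,-230)}/" meas.py
R='import h'; python3 meas.py
python3 -m handwheel '[[[-0.4,0.3,0,0,0,0,0],[-0.8,0.6,0,0,0,0,0],[-1,0.7,0,0,0,0,0],[-1,0.7,0,0,0,0,0]]]' >/dev/null
python3 -m handwheel '[[[-0.4,0.3,0,0,0,0,0],[-0.8,0.6,0,0,0,0,0],[-1,0.7,0,0,0,0,0],[-1,0.7,0,0,0,0,0]]]' >/dev/null
python3 -m handwheel '[[[-0.4,0.3,0,0,0,0,0],[-0.8,0.6,0,0,0,0,0],[-1,0.7,0,0,0,0,0],[-1,0.7,0,0,0,0,0]]]' >/dev/null
python3 -m handwheel '[[[-0.4,0.3,0,0,0,0,0],[-0.8,0.6,0,0,0,0,0],[-1,0.7,0,0,0,0,0],[-1,0.7,0,0,0,0,0]]]'
```

```text
top ring s [ 599.5 -159.1] 0.74
top ring m [433.7 -67.1] 0.8
top ring l [406.9 224.9] 0.79
top ring xl [ 422.5 -234.9] 0.53
top flask s [ 628.3 -301. ] 0.94
top flask m [590.7 310.5] 0.96
top flask l [441.1 410.1] 0.98
top flask xl [ 441.9 -405.1] 0.96
side ring s [ 599.9 -161.6] 0.78
side ring m [ 428.  -110.5] 0.1
side ring l [406.3 223.4] 0.79
side ring xl [ 423.  -203.6] 0.08
side flask s [ 629.7 -299.8] 0.92
side flask m [591.6 306.8] 0.94
side flask l [442.7 410.7] 0.89
side flask xl [ 442.7 -406.3] 0.95
time: 4.1
position: [611.8, -308.4, 221.5]
tool_rot: [-0.001, 1.0, 0.0, -0.0]
ft_force: [-0.5, 0.0, -0.1]
width: 86.8
finger_force: 0.0
```

```bash

python3 -m handwheel '[[[-0.17,0.08,0,0,0,0,0],[-0.17,0.08,0.4,0,0,0,0],[-0.17,0.08,0.8,0,0,0,0],[-0.17,0.08,0.85,0,0,0,0],[-0.17,0.08,0.85,0,0,0,0]]]'
python3 - <<'E'
from h import *
for c in('top','side'):
    s=snap(c,c+'1.png'); o=orange(s).astype(np.uint8)
    n,l,st,ce=cv2.connectedComponentsWithStats(o)
    for i in range(1,n):
        if st[i,4]>60: print(c,st[i],ce[i].round(1),at(s,ce[i],8).round()[:2])
    cv2.imwrite('pics/o_%s.png'%c,o*255)
E
```

```text
time: 4.6
position: [626.1, -302.2, 137.0]
tool_rot: [0.001, 1.0, -0.0, -0.001]
ft_force: [-0.1, -0.5, 1.6]
width: 87.0
finger_force: 0.0
top [  36    8   84   50 3471] [77.5 32.3] [891. 581.]
top [321 120  24  25 263] [331.8 131.7] [ 601. -156.]
top [287 175  30  30 349] [301.4 189.6] [434. -68.]
top [182 182  35  35 423] [198.6 198.8] [407. 226.]
side [ 108    2   86  157 6912] [142.9  60.1] [ 1157. -1517.]
side [244 156  31  18 268] [258.6 164. ] [ 421. -239.]
side [199 169  21  13 189] [208.8 174.8] [ 599. -160.]
side [245 180  21  17 207] [255.4 188.2] [427. -69.]
side [242 230  34  24 409] [258.8 241.3] [406. 226.]
side [  21  271   81   91 2500] [ 55.9 303.3] [917. 484.]
```

View pics/side1.png

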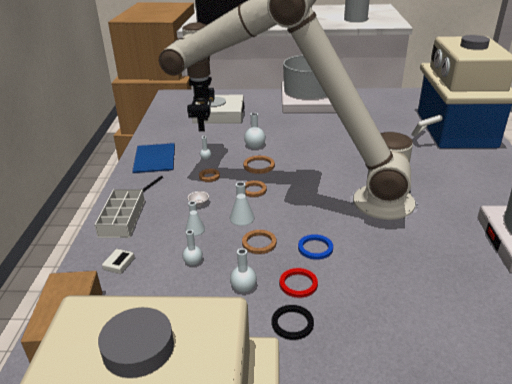

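```bash

python3 -m handwheel '[[[0,0,0.4,0,0,0,0],[0,0,0.7,0,0,0,0],[0,0,0.83,0,0,0,0],[0,0,0.83,0,0,0,0],[0,0,0.83,0,0,0,0]]]'
python3 -m handwheel '[[[0,0,0,0,0,0,1],[0,0,0,0,0,0,1],[0,0,0,0,0,0,1],[0,0,0,0,0,0,1],[0,0,0,0,0,0,1]]]' 15
python3 -m handwheel '[[[0,0,0,0,0,0,1],[0,0,0,0,0,0,1],[0,0,0,0,0,0,1]]]'
```

```text
time: 5.2
position: [629.3, -301.2, 57.0]
tool_rot: [-0.0, 1.0, -0.001, 0.002]
ft_force: [0.1, -1.2, 1.3]
width: 86.9
finger_force: 0.0
time: 5.7
position: [627.8, -300.5, 54.8]
tool_rot: [0.0, 1.0, -0.0, 0.0]
ft_force: [-0.1, 0.9, -1.1]
width: 54.9
finger_force: 0.0
time: 6.0
position: [627.7, -300.5, 54.4]
tool_rot: [0.0, 1.0, 0.0, -0.0]
ft_force: [0.5, 0.5, 0.1]
width: 30.7
finger_force: 0.0
```

```bash

python3 -m handwheel '[[[0,0,0,0,0,0,1],[0,0,0,0,0,0,1],[0,0,0,0,0,0,1],[0,0,0,0,0,0,1]]]'
python3 -m handwheel '[[[0,0,-0.15,0,0,0,1],[0,0,-0.3,0,0,0,1],[0,0,-0.4,0,0,0,1],[0,0,-0.4,0,0,0,1]]]'
python3 -m handwheel '[[[0.14,0.25,0,0,0,0,1],[0.2,0.5,0,0,0,0,1],[0.28,0.75,0,0,0,0,1],[0.28,0.9,0,0,0,0,1],[0.28,1,0,0,0,0,1]]]' >/dev/null
python3 -m handwheel '[[[0,0.2,0,0,0,0,1],[0,0.4,0,0,0,0,1],[0,0.4,0,0,0,0,1],[0,0.4,0,0,0,0,1],[0,0.4,0,0,0,0,1]]]'
cat > hold.py <<'E'
# fit the held flask seen by both cameras; usage hold.py k z0 ringx ringy
import sys
from h import *
k,z0=sys.argv[1],float(sys.argv[2]); st=arm.state(); p=np.array(st['position']); print('tcp',p.round(1),st['width'],st['tool_rot'])
for c in('top','side'):
    s=snap(c,c+'_'+sys.argv[3]+'.png')
    for n in ('flask_s','flask_xl'):
        for r in arm.trace(c,n):
            if np.hypot(*(cen(r['pixels'])-proj(s,(p[0],p[1],z0+30))))<12:
                xy,iou=fit(flaskmask,s,r['pixels'],k,p[:2],z0=z0); print(c,n,xy.round(1),round(iou,2),'rel tcp',(xy-p[:2]).round(1))
E
python3 hold.py s 40 2
```

```text
time: 6.4
position: [627.7, -300.5, 54.5]
tool_rot: [0.0, 1.0, 0.0, -0.0]
ft_force: [-0.3, -0.4, 0.6]
width: 17.7
finger_force: 15.0
time: 6.8
position: [629.3, -301.0, 98.0]
tool_rot: [-0.0, 1.0, -0.001, 0.003]
ft_force: [0.1, -0.0, 0.9]
width: 17.2
finger_force: 15.0
time: 7.8
position: [600.0, -161.2, 94.5]
tool_rot: [0.0, 1.0, -0.0, 0.0]
ft_force: [-0.8, -0.5, -0.5]
width: 17.5
finger_force: 15.0
tcp [ 600.  -161.2   94.5] 17.49267364215806 [ 4.24541753e-04  9.99999905e-01 -9.07035275e-05  3.65103669e-05]
```

```bash
python3 -c "
import cv2,numpy as np
a=cv2.imread('pics/side_2.png')[110:200,170:290];b=cv2.imread('pics/top_2.png')[90:180,280:400]
cv2.imwrite('pics/c2.png',cv2.resize(np.hstack([a,b]),None,fx=3.3,fy=3.3))"
```

```text
(no output)
```

View pics/c2.png

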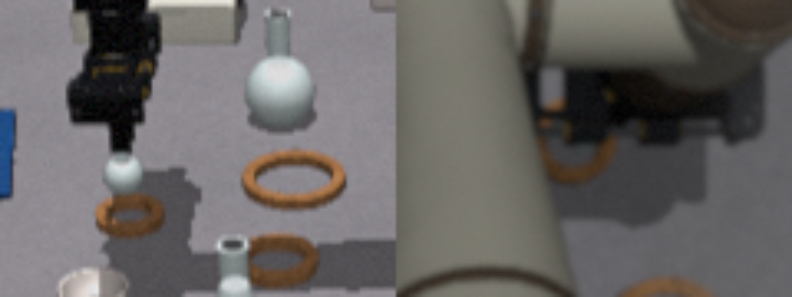

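```bash
cat > ball.py <<'E'
# ball silhouette of held flask in an image; usage: ball.py img k z0 (foot height)
import sys
from h import *
fn,k,z0=sys.argv[1],sys.argv[2],float(sys.argv[3])
p=np.array(arm.state()['position']); s=snap('side',fn); im=s['frame'].astype(int)
D,f,n,h=FL[k]; zc=np.sqrt(D*D/4-f*f/4)
uv=proj(s,(p[0],p[1],z0+zc)); r=np.linalg.norm(proj(s,(p[0]+D/2,p[1],z0+zc))-uv)
yy,xx=np.mgrid[:384,:512]
m=(im.min(2)>125)&((im[...,2]-im[...,0])>=-2)&(np.hypot(xx-uv[0],yy-uv[1])<r+4)
x,y=xx[m],yy[m]
print('pred',uv.round(1),r.round(1),'seen cols',x.min(),x.max(),'rows',y.min(),y.max(),'centre col of widest rows',np.mean([ (x[y==v].min()+x[y==v].max())/2 for v in range(int(uv[1])-2,int(uv[1])+4) if (y==v).any()]).round(2))
E
python3 ball.py side3.png s 40; python3 -c "
import cv2
print(cv2.imread('pics/side3.png')[162,196:220].tolist())"
```

```text
pred [207.7 162.5] 6.1 seen cols 198 217 rows 153 169 centre col of widest rows 205.0
[[147, 143, 145], [142, 138, 143], [144, 141, 144], [145, 140, 144], [143, 140, 142], [130, 128, 127], [165, 165, 155], [189, 187, 177], [203, 203, 191], [208, 209, 198], [213, 215, 203], [215, 214, 207], [208, 208, 198], [203, 200, 189], [186, 188, 176], [175, 175, 165], [149, 151, 140], [95, 93, 88], [82, 80, 83], [85, 80, 81], [89, 85, 88], [85, 81, 82], [84, 81, 81], [85, 78, 83]]
```

```bash

python3 -m handwheel '[[[0,0.01,0.14,0,0,0,1],[0,0.01,0.25,0,0,0,1],[0,0.01,0.28,0,0,0,1],[0,0.01,0.28,0,0,0,1]]]'
python3 -m handwheel '[[[0,0,0.03,0,0,0,1],[0,0,0.06,0,0,0,1],[0,0,0.08,0,0,0,1],[0,0,0.08,0,0,0,1],[0,0,0.08,0,0,0,1]]]'
sed -i 's/>=-2)/>=7)/' ball.py; python3 ball.py side4.png s 4
```

```text
time: 8.55
position: [599.0, -159.4, 65.1]
tool_rot: [0.0, 1.0, 0.0, -0.001]
ft_force: [0.2, 0.2, -0.3]
width: 17.3
finger_force: 15.0
time: 9.05
position: [599.8, -159.5, 58.7]
tool_rot: [0.0, 1.0, -0.0, 0.0]
ft_force: [0.9, -0.2, -0.7]
width: 17.4
finger_force: 15.0
pred [208.4 171.4] 6.1 seen cols 203 213 rows 166 174 centre col of widest rows 207.58
```

```bash

python3 -m handwheel '[[[0,0,0.02,0,0,0,1],[0,0,0.03,0,0,0,1],[0,0,0.04,0,0,0,1],[0,0,0.04,0,0,0,1],[0,0,0.04,0,0,0,1]]]'
python3 -m handwheel '[[[0,0,0.005,0,0,0,1],[0,0,0.005,0,0,0,1],[0,0,0.005,0,0,0,1]]]'
```

```text
time: 9.6
position: [599.6, -159.5, 54.5]
tool_rot: [0.0, 1.0, 0.0, -0.0]
ft_force: [-0.4, 0.1, 0.4]
width: 17.5
finger_force: 15.0
time: 9.9
position: [599.8, -159.6, 54.4]
tool_rot: [0.0, 1.0, -0.0, 0.0]
ft_force: [-2.2, -0.1, 2.5]
width: 17.7
finger_force: 15.0
```

```bash

python3 -m handwheel '[[[0,0,0,0,0,0,0.5],[0,0,0,0,0,0,0.5],[0,0,0,0,0,0,0.5],[0,0,0,0,0,0,0.5],[0,0,0,0,0,0,0.5]]]'
python3 -m handwheel '[[[0,0,-0.2,0,0,0,0],[0,0,-0.5,0,0,0,0],[0,0,-0.8,0,0,0,0],[0,0,-1,0,0,0,0],[0,0,-1,0,0,0,0]]]'
python3 -m handwheel '[[[0,0.3,-0.3,0,0,0,0],[0,0.7,-0.5,0,0,0,0],[0,1,-0.5,0,0,0,0],[0,1,-0.5,0,0,0,0]]]' >/dev/null
python3 -m handwheel '[[[0,0.45,0,0,0,0,0],[0,0.9,0,0,0,0,0],[0,1,0,0,0,0,0]]]' >/dev/null
python3 -m handwheel '[[[0,0.45,0,0,0,0,0],[0,0.9,0,0,0,0,0],[0,1,0,0,0,0,0]]]' >/dev/null
python3 -m handwheel '[[[0,0.45,0,0,0,0,0],[0,0.9,0,0,0,0,0],[0,1,0,0,0,0,0],[0,1,0,0,0,0,0],[0,1,0,0,0,0,0]]]'
python3 - <<'E'
from h import *
s=snap('side','side5.png')
for r in arm.trace('side','flask_s'): print(r['uv'],r['pixels'].sum(), round(r['score'],2))
s=snap('top','top5.png'); o=orange(s)
for k,g in (('s',(600,-160)),('xl',(423,-236)),('m',(434,-68))):
    print(k,fit(ringmask,s,near(o,proj(s,(*g,8)),32 if k=='xl' else 26),k,g))
E
```

```text
time: 10.4
position: [599.8, -159.5, 53.9]
tool_rot: [0.0, 1.0, 0.0, -0.0]
ft_force: [0.1, -0.3, 0.8]
width: 41.8
finger_force: 0.0
time: 10.9
position: [601.9, -159.7, 157.8]
tool_rot: [-0.0, 1.0, -0.0, 0.004]
ft_force: [-0.4, 0.5, 0.0]
width: 75.4
finger_force: 0.0
time: 12.4
position: [599.7, 238.9, 203.4]
tool_rot: [0.001, 1.0, -0.001, -0.001]
ft_force: [1.3, -0.5, 1.0]
width: 87.2
finger_force: 0.0
[241.5, 276.5] 712 0.61
[194.3, 252.2] 411 0.55
[204.7, 166.9] 192 0.48
s (array([ 593.96893264, -155.51744536]), np.float64(0.4611872146118721))
xl (array([ 422.16047021, -235.44617075]), np.float64(0.5569800569800569))
m (array([433.55676724, -67.31431908]), np.float64(0.7880184331797235))
```

View pics/side5.png

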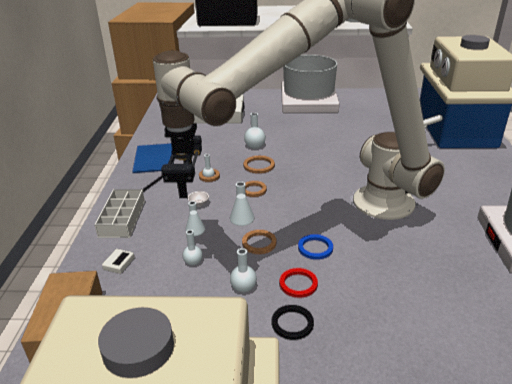

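```bash

python3 -m handwheel '[[[0.08,0.4,0,0,0,0,0],[0.08,0.7,0,0,0,0,0],[0.08,0.7,0.3,0,0,0,0],[0.08,0.7,0.6,0,0,0,0],[0.08,0.7,0.6,0,0,0,0]]]'
python3 -m handwheel '[[[0,0,0.3,0,0,0,0],[0,0,0.6,0,0,0,0],[0,0,0.8,0,0,0,0],[0,0,0.8,0,0,0,0],[0,0,0.8,0,0,0,0]]]'
python3 -m handwheel '[[[0,0,0,0,0,0,1],[0,0,0,0,0,0,1],[0,0,0,0,0,0,1],[0,0,0,0,0,0,1],[0,0,0,0,0,0,1]]]' 15
python3 -m handwheel '[[[0,0,0,0,0,0,1],[0,0,0,0,0,0,1],[0,0,0,0,0,0,1],[0,0,0,0,0,0,1],[0,0,0,0,0,0,1]]]'
python3 -m handwheel '[[[0,0,0,0,0,0,1],[0,0,0,0,0,0,1]]]'
```

```text
time: 13.05
position: [589.4, 307.9, 139.4]
tool_rot: [0.001, 1.0, -0.003, -0.004]
ft_force: [0.6, -0.5, 1.0]
width: 86.9
finger_force: 0.0
time: 13.55
position: [593.1, 310.4, 65.8]
tool_rot: [0.0, 1.0, 0.0, 0.001]
ft_force: [0.8, 0.1, 0.3]
width: 86.8
finger_force: 0.0
time: 14.05
position: [591.9, 310.6, 64.4]
tool_rot: [0.0, 1.0, 0.0, 0.0]
ft_force: [0.8, -0.8, -0.2]
width: 55.3
finger_force: 0.0
time: 14.55
position: [591.8, 310.5, 63.9]
tool_rot: [0.0, 1.0, -0.0, -0.0]
ft_force: [-0.2, 0.4, -1.0]
width: 19.8
finger_force: 15.0
time: 14.75
position: [591.7, 310.5, 63.8]
tool_rot: [0.0, 1.0, -0.0, -0.0]
ft_force: [0.6, -0.6, 0.2]
width: 19.6
finger_force: 15.0
```

```bash

python3 -m handwheel '[[[0,0,-0.15,0,0,0,1],[0,0,-0.4,0,0,0,1],[0,0,-0.7,0,0,0,1],[0,0,-1,0,0,0,1],[0,0,-1,0,0,0,1]]]'
python3 -m handwheel '[[[0,0,-0.3,0,0,0,1],[0.1,-0.3,-0.5,0,0,0,1],[0.3,-0.6,-0.5,0,0,0,1],[0.4,-0.9,-0.5,0,0,0,1],[0.4,-1,-0.5,0,0,0,1]]]' >/dev/null
python3 -m handwheel '[[[0.15,-0.4,0,0,0,0,1],[0.3,-0.8,0,0,0,0,1],[0.4,-1,0,0,0,0,1]]]' >/dev/null
python3 -m handwheel '[[[0.15,-0.4,0,0,0,0,1],[0.3,-0.8,0,0,0,0,1],[0.4,-1,0,0,0,0,1]]]' >/dev/null
python3 -m handwheel '[[[0.15,-0.3,0,0,0,0,1],[0.3,-0.6,0,0,0,0,1],[0.38,-0.78,0,0,0,0,1],[0.38,-0.78,0,0,0,0,1],[0.38,-0.78,0,0,0,0,1]]]'
```

```text
time: 15.25
position: [594.7, 312.2, 171.3]
tool_rot: [-0.0, 1.0, 0.003, 0.005]
ft_force: [0.2, -0.3, -1.2]
width: 20.2
finger_force: 15.0
time: 16.85
position: [434.3, -67.4, 214.5]
tool_rot: [0.0, 1.0, 0.0, 0.001]
ft_force: [0.6, 0.3, -1.4]
width: 19.9
finger_force: 15.0
```

```bash

python3 -m handwheel '[[[0,0,0.3,0,0,0,1],[0,0,0.6,0,0,0,1],[0,0,0.9,0,0,0,1],[0,0,1,0,0,0,1],[0,0,1,0,0,0,1]]]' >/dev/null
python3 -m handwheel '[[[0.01,-0.01,0.15,0,0,0,1],[0.01,-0.01,0.3,0,0,0,1],[0.01,-0.01,0.3,0,0,0,1],[0.01,-0.01,0.3,0,0,0,1],[0.01,-0.01,0.3,0,0,0,1]]]'
python3 ball.py side6.png m 21; python3 -c "
import cv2
cv2.imwrite('pics/c6.png',cv2.resize(cv2.imread('pics/side6.png')[130:220,200:320],None,fx=5,fy=5))"
```

```text
time: 17.85
position: [434.1, -68.1, 85.4]
tool_rot: [-0.0, 1.0, 0.0, 0.001]
ft_force: [-0.6, -0.6, -1.1]
width: 19.9
finger_force: 15.0
pred [253.  179.2] 8.2 seen cols 243 260 rows 172 186 centre col of widest rows 252.67
```

View pics/c6.png

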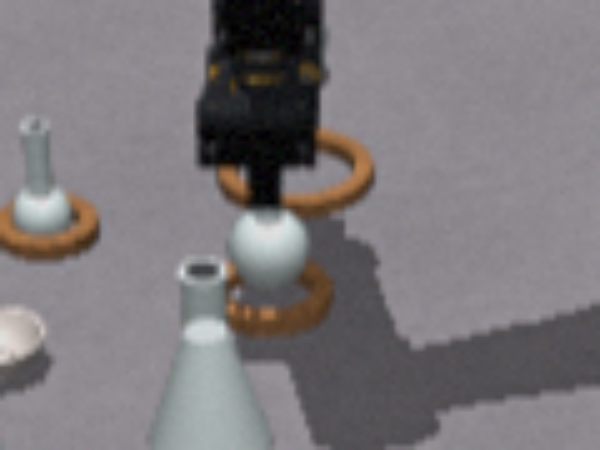

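```bash

python3 -m handwheel '[[[0,0,0.06,0,0,0,1],[0,0,0.12,0,0,0,1],[0,0,0.14,0,0,0,1],[0,0,0.16,0,0,0,1],[0,0,0.16,0,0,0,1]]]'
python3 -m handwheel '[[[0,0,0.02,0,0,0,1],[0,0,0.03,0,0,0,1],[0,0,0.04,0,0,0,1],[0,0,0.045,0,0,0,1],[0,0,0.045,0,0,0,1]]]'
python3 -m handwheel '[[[0,0,0.005,0,0,0,1],[0,0,0.005,0,0,0,1],[0,0,0.005,0,0,0,1]]]'
```

```text
time: 18.4
position: [432.6, -68.5, 67.7]
tool_rot: [0.0, 1.0, -0.0, -0.0]
ft_force: [0.1, 0.3, -1.0]
width: 19.5
finger_force: 15.0
time: 18.9
position: [432.8, -68.5, 63.7]
tool_rot: [0.0, 1.0, -0.0, 0.0]
ft_force: [0.0, -0.6, 0.7]
width: 19.5
finger_force: 15.0
time: 19.2
position: [433.0, -68.5, 63.7]
tool_rot: [-0.0, 1.0, -0.0, 0.0]
ft_force: [-1.7, 1.0, 5.4]
width: 19.6
finger_force: 15.0
```

```bash

python3 -m handwheel '[[[0,0,0,0,0,0,0.5],[0,0,0,0,0,0,0.5],[0,0,0,0,0,0,0.5],[0,0,0,0,0,0,0.5],[0,0,0,0,0,0,0.5]]]'
python3 -m handwheel '[[[0,0,-0.2,0,0,0,0],[0,0,-0.5,0,0,0,0],[0,0,-0.8,0,0,0,0],[0,0,-1,0,0,0,0],[0,0,-1,0,0,0,0]]]'
python3 -m handwheel '[[[0,0.1,-0.4,0,0,0,0],[0,0.5,-0.5,0,0,0,0],[0,0.9,-0.5,0,0,0,0],[0,1,-0.5,0,0,0,0]]]' >/dev/null
python3 -m handwheel '[[[0,0.45,0,0,0,0,0],[0,0.9,0,0,0,0,0],[0,1,0,0,0,0,0]]]' >/dev/null
python3 -m handwheel '[[[0,0.45,0,0,0,0,0],[0,0.9,0,0,0,0,0],[0,1,0,0,0,0,0]]]' >/dev/null
python3 -m handwheel '[[[0,0.45,0,0,0,0,0],[0,0.9,0,0,0,0,0],[0,1,0,0,0,0,0]]]' >/dev/null
python3 -m handwheel '[[[-0.09,0.45,0,0,0,0,0],[-0.09,0.79,0,0,0,0,0],[-0.09,0.79,0,0,0,0,0],[-0.09,0.79,0,0,0,0,0]]]'
python3 - <<'E'
from h import *
s=snap('side','side7.png'); o=orange(s)
c=cv2.connectedComponents(o.astype(np.uint8))[1]; m=c==c[156:174,244:275].max()
print(fit(ringmask,s,near(o,(258.6,164),18),'xl',(422,-238)))
E
```

```text
time: 19.7
position: [432.8, -68.5, 62.9]
tool_rot: [0.0, 1.0, -0.0, -0.0]
ft_force: [0.4, -0.0, -0.6]
width: 42.5
finger_force: 0.0
time: 20.2
position: [434.8, -68.2, 165.9]
tool_rot: [-0.0, 1.0, 0.0, 0.003]
ft_force: [0.7, 0.8, -0.6]
width: 75.3
finger_force: 0.0
time: 21.9
position: [441.7, 409.4, 211.7]
tool_rot: [0.0, 1.0, -0.001, -0.001]
ft_force: [0.2, -1.1, -0.2]
width: 87.1
finger_force: 0.0
(array([ 400.45759761, -240.04094675]), np.float64(0.3094059405940594))
```

View pics/side7.png

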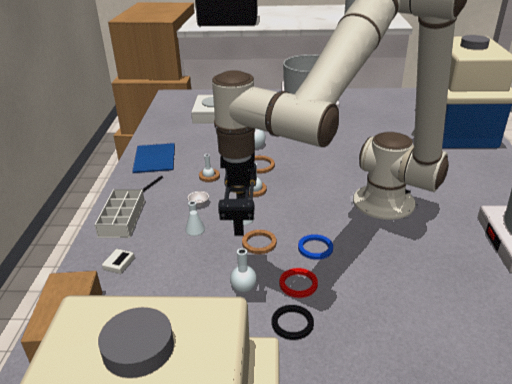

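```bash

python3 -m handwheel '[[[0,0.01,0.3,0,0,0,0],[0,0.01,0.5,0,0,0,0],[0,0.01,0.6,0,0,0,0],[0,0.01,0.6,0,0,0,0]]]'
python3 -m handwheel '[[[0,0,0.3,0,0,0,0],[0,0,0.6,0,0,0,0],[0,0,0.77,0,0,0,0],[0,0,0.77,0,0,0,0],[0,0,0.77,0,0,0,0]]]'
python3 -m handwheel '[[[0,0,0,0,0,0,1],[0,0,0,0,0,0,1],[0,0,0,0,0,0,1],[0,0,0,0,0,0,1],[0,0,0,0,0,0,1]]]' 15
python3 -m handwheel '[[[0,0,0,0,0,0,1],[0,0,0,0,0,0,1],[0,0,0,0,0,0,1],[0,0,0,0,0,0,1],[0,0,0,0,0,0,1]]]'
python3 -m handwheel '[[[0,0,0,0,0,0,1],[0,0,0,0,0,0,1]]]'
```

```text
time: 22.35
position: [441.6, 409.6, 151.9]
tool_rot: [0.001, 1.0, -0.001, -0.001]
ft_force: [0.1, -0.6, 0.8]
width: 87.1
finger_force: 0.0
time: 22.85
position: [442.7, 412.1, 77.6]
tool_rot: [-0.0, 1.0, 0.001, 0.001]
ft_force: [1.0, 0.7, 0.0]
width: 87.1
finger_force: 0.0
time: 23.35
position: [441.9, 411.6, 76.3]
tool_rot: [0.0, 1.0, 0.0, 0.0]
ft_force: [-0.7, -0.3, 0.4]
width: 54.7
finger_force: 0.0
time: 23.85
position: [441.8, 411.4, 75.8]
tool_rot: [0.0, 1.0, -0.0, -0.0]
ft_force: [-0.1, -0.2, -1.3]
width: 23.9
finger_force: 15.0
time: 24.05
position: [441.8, 411.5, 75.9]
tool_rot: [0.0, 1.0, -0.0, -0.0]
ft_force: [-0.1, -0.2, -1.2]
width: 23.6
finger_force: 15.0
```

```bash

python3 -m handwheel '[[[0,0,-0.15,0,0,0,1],[0,0,-0.3,0,0,0,1],[0,0,-0.5,0,0,0,1],[0,0,-0.6,0,0,0,1]]]'
python3 -m handwheel '[[[0.1,-0.25,0,0,0,0,1],[0.2,-0.5,0,0,0,0,1],[0.3,-0.75,0,0,0,0,1],[0.35,-1,0,0,0,0,1]]]' >/dev/null
python3 -m handwheel '[[[0,-0.3,0,0,0,0,1],[0,-0.6,0,0,0,0,1],[0,-0.87,0,0,0,0,1],[0,-0.87,0,0,0,0,1],[0,-0.87,0,0,0,0,1]]]'
python3 -m handwheel '[[[0,0,0.2,0,0,0,1],[0,0,0.35,0,0,0,1],[0,0,0.4,0,0,0,1],[0,0,0.4,0,0,0,1],[0,0,0.4,0,0,0,1]]]'
python3 ball.py side8.png l 20; python3 -c "
import cv2
cv2.imwrite('pics/c8.png',cv2.resize(cv2.imread('pics/side8.png')[180:270,200:320],None,fx=5,fy=5))"
```

```text
time: 24.45
position: [442.4, 412.2, 137.8]
tool_rot: [-0.0, 1.0, 0.001, 0.001]
ft_force: [-0.1, 0.6, 0.3]
width: 23.5
finger_force: 15.0
time: 25.35
position: [407.1, 224.4, 136.3]
tool_rot: [0.001, 1.0, 0.0, 0.0]
ft_force: [-0.3, -0.4, -0.1]
width: 23.8
finger_force: 15.0
time: 25.85
position: [407.3, 225.4, 96.5]
tool_rot: [-0.0, 1.0, 0.0, 0.0]
ft_force: [0.0, -0.4, -0.1]
width: 23.5
finger_force: 15.0
pred [258.1 230. ] 12.0 seen cols 244 269 rows 216 242 centre col of widest rows 258.33
```

View pics/c8.png

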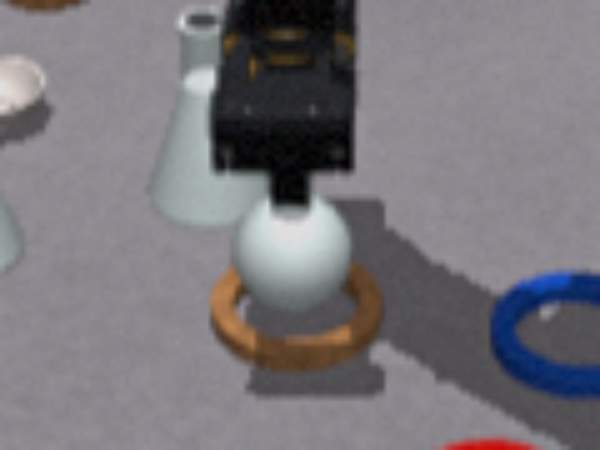

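```bash

python3 -m handwheel '[[[0,-0.005,0.06,0,0,0,1],[0,-0.005,0.12,0,0,0,1],[0,-0.005,0.14,0,0,0,1],[0,-0.005,0.16,0,0,0,1],[0,-0.005,0.16,0,0,0,1]]]'
python3 -m handwheel '[[[0,0,0.02,0,0,0,1],[0,0,0.03,0,0,0,1],[0,0,0.04,0,0,0,1],[0,0,0.045,0,0,0,1],[0,0,0.045,0,0,0,1]]]'
python3 -m handwheel '[[[0,0,0.005,0,0,0,1],[0,0,0.005,0,0,0,1],[0,0,0.005,0,0,0,1]]]'
```

```text
time: 26.4
position: [406.7, 223.9, 79.7]
tool_rot: [0.0, 1.0, -0.0, -0.0]
ft_force: [-0.0, -0.5, -1.1]
width: 24.0
finger_force: 15.0
time: 26.9
position: [406.9, 224.1, 75.7]
tool_rot: [0.0, 1.0, 0.0, 0.0]
ft_force: [-0.9, 0.7, 1.1]
width: 23.6
finger_force: 15.0
time: 27.2
position: [407.0, 224.1, 75.7]
tool_rot: [-0.0, 1.0, 0.0, 0.0]
ft_force: [-0.9, -1.5, 5.0]
width: 23.7
finger_force: 15.0
```

```bash

python3 -m handwheel '[[[0,0,0,0,0,0,0.6],[0,0,0,0,0,0,0.55],[0,0,0,0,0,0,0.5],[0,0,0,0,0,0,0.5],[0,0,0,0,0,0,0.5]]]'
python3 -m handwheel '[[[0,0,-0.2,0,0,0,0],[0,0,-0.5,0,0,0,0],[0,0,-0.8,0,0,0,0],[0,0,-1,0,0,0,0],[0,0,-1,0,0,0,0]]]'
python3 -m handwheel '[[[0,-0.1,-0.4,0,0,0,0],[0,-0.5,-0.5,0,0,0,0],[0,-0.9,-0.5,0,0,0,0],[0,-1,-0.5,0,0,0,0]]]' >/dev/null
python3 -m handwheel '[[[0,-0.45,0,0,0,0,0],[0,-0.9,0,0,0,0,0],[0,-1,0,0,0,0,0]]]' >/dev/null
python3 -m handwheel '[[[0,-0.45,0,0,0,0,0],[0,-0.9,0,0,0,0,0],[0,-1,0,0,0,0,0]]]' >/dev/null
python3 -m handwheel '[[[0,-0.45,0,0,0,0,0],[0,-0.9,0,0,0,0,0],[0,-1,0,0,0,0,0]]]' >/dev/null
python3 -m handwheel '[[[0,-0.45,0,0,0,0,0],[0,-0.9,0,0,0,0,0],[0,-1,0,0,0,0,0]]]' >/dev/null
python3 -m handwheel '[[[0,-0.45,0,0,0,0,0],[0,-0.9,0,0,0,0,0],[0,-1,0,0,0,0,0]]]' >/dev/null
python3 -m handwheel '[[[-0.2,-0.2,0,0,0,0,0],[-0.35,-0.3,0,0,0,0,0],[-0.35,-0.3,0,0,0,0,0],[-0.35,-0.3,0,0,0,0,0]]]'
python3 - <<'E'
from h import *
for c in ('side','top'):
    s=snap(c,c+'9.png'); hsv=cv2.cvtColor(s['frame'],cv2.COLOR_RGB2HSV)
    o=(hsv[...,0]>=4)&(hsv[...,0]<25)&(hsv[...,1]>75)&(hsv[...,2]>25)
    m=near(o,proj(s,(422,-238,8)),34 if c=='top' else 19); cv2.imwrite('pics/m_%s.png'%c,m*255)
    print(c,m.sum(),fit(ringmask,s,m,'xl',(422,-238)))
    for r in arm.trace(c,'ring_xl'): print(r['score'],r['uv'],r['pixels'].sum(),fit(ringmask,s,r['pixels'],'xl',(422,-238)))
a=cv2.imread('pics/side9.png')[110:210,200:320];b=cv2.imread('pics/top9.png')[145:245,310:430]
cv2.imwrite('pics/c9.png',cv2.resize(np.hstack([a,b]),None,fx=3.3,fy=3.3))
E
```

```text
time: 27.7
position: [406.8, 224.0, 74.9]
tool_rot: [0.0, 1.0, -0.0, -0.0]
ft_force: [-0.2, -1.0, 0.2]
width: 42.5
finger_force: 0.0
time: 28.2
position: [408.3, 225.4, 178.0]
tool_rot: [-0.0, 1.0, 0.002, 0.003]
ft_force: [-0.4, 0.5, -0.1]
width: 75.3
finger_force: 0.0
time: 30.5
position: [441.9, -404.5, 224.1]
tool_rot: [-0.0, 1.0, 0.001, -0.001]
ft_force: [-0.4, 0.7, 0.4]
width: 86.9
finger_force: 0.0
side 267 (array([ 419.34574546, -248.72902619]), np.float64(0.6784741144414169))
0.64 [261.7, 157.4] 264 (array([ 418.78622453, -244.65096664]), np.float64(0.6339522546419099))
top 462 (array([ 421.81747663, -233.43584591]), np.float64(0.5033112582781457))
0.91 [348.1, 200.8] 607 (array([ 420.5657412 , -237.60163837]), np.float64(0.8493543758967002))[ WARN:0@3.284] global loadsave.cpp:1063 imwrite_ Unsupported depth image for selected encoder is fallbacked to CV_8U.
```

View pics/c9.png

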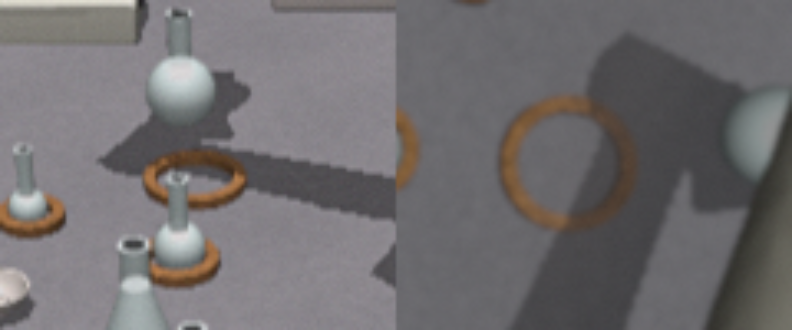

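```bash

python3 - <<'E'
from h import *
from scipy.optimize import minimize
def soft(s,img,k,xy0):
    # grey-level independent: maximise mean "redness ratio" contrast inside model
    f=img.astype(float); q=(f[...,0]-f[...,2])/(f.sum(2)+30); q=cv2.GaussianBlur(q,(0,0),.6)
    def cost(p):
        m=cv2.resize(ringmask(s,*p,k)*255,(512,384),interpolation=cv2.INTER_AREA)/255.
        w=cv2.dilate((m>0).astype(np.uint8),np.ones((9,9)))>0
        return -np.corrcoef(m[w],q[w])[0,1]
    r=minimize(cost,xy0,method='Nelder-Mead',options=dict(initial_simplex=[xy0,(xy0[0]+5,xy0[1]),(xy0[0],xy0[1]+5)],xatol=.2)); return r.x.round(1),round(-r.fun,3)
for c,fs in (('side',('side0','side1')),('top',('top0','top9'))):
    s=snap(c)
    for fn in fs:
        im=cv2.imread('pics/%s.png'%fn)[:,:,::-1]
        print(fn,'xl',soft(s,im,'xl',(422.,-238.)),end='')
        if fn in('side0','top0','side1'): print(' l',soft(s,im,'l',(407.,224.)),'s',soft(s,im,'s',(600.,-160.)),end='')
        print()
E
```

```text
side0 xl (array([ 421.5, -243.6]), np.float64(0.952)) l (array([406.4, 222.8]), np.float64(0.951)) s (array([ 599.7, -161.7]), np.float64(0.955))
side1 xl (array([ 421.5, -242. ]), np.float64(0.954)) l (array([406.4, 222.9]), np.float64(0.951)) s (array([ 599.8, -162.5]), np.float64(0.962))
top0 xl (array([ 421.3, -240.7]), np.float64(0.941)) l (array([406.6, 225.8]), np.float64(0.966)) s (array([ 599.7, -159.6]), np.float64(0.951))
top9 xl (array([ 421.3, -240.7]), np.float64(0.918))
```

```bash

python3 -m handwheel '[[[0,-0.01,0.4,0,0,0,0],[0,-0.01,0.7,0,0,0,0],[0,-0.01,0.7,0,0,0,0],[0,-0.01,0.7,0,0,0,0]]]'
python3 -m handwheel '[[[0,0,0.3,0,0,0,0],[0,0,0.5,0,0,0,0],[0,0,0.63,0,0,0,0],[0,0,0.63,0,0,0,0],[0,0,0.63,0,0,0,0]]]'
python3 -m handwheel '[[[0,0,0,0,0,0,1],[0,0,0,0,0,0,1],[0,0,0,0,0,0,1],[0,0,0,0,0,0,1],[0,0,0,0,0,0,1]]]' 15
python3 -m handwheel '[[[0,0,0,0,0,0,1],[0,0,0,0,0,0,1],[0,0,0,0,0,0,1],[0,0,0,0,0,0,1],[0,0,0,0,0,0,1]]]'
python3 -m handwheel '[[[0,0,0,0,0,0,1],[0,0,0,0,0,0,1]]]'
```

```text
time: 31.2
position: [441.9, -407.3, 155.8]
tool_rot: [-0.0, 1.0, -0.0, -0.0]
ft_force: [-0.3, 0.6, 1.1]
width: 86.5
finger_force: 0.0
time: 31.7
position: [442.7, -407.7, 93.6]
tool_rot: [-0.0, 1.0, -0.001, 0.001]
ft_force: [-0.3, 0.1, 0.6]
width: 86.4
finger_force: 0.0
time: 32.2
position: [441.8, -407.0, 92.2]
tool_rot: [0.0, 1.0, -0.0, 0.0]
ft_force: [-0.1, 0.4, 0.4]
width: 54.8
finger_force: 0.0
time: 32.7
position: [441.7, -407.0, 92.0]
tool_rot: [0.0, 1.0, -0.0, -0.0]
ft_force: [-0.8, -1.0, 0.3]
width: 27.5
finger_force: 15.0
time: 32.9
position: [441.7, -406.9, 92.0]
tool_rot: [0.0, 1.0, 0.0, -0.0]
ft_force: [0.7, -0.3, -0.4]
width: 27.8
finger_force: 15.0
```

```bash

python3 -m handwheel '[[[0,0,-0.15,0,0,0,1],[0,0,-0.3,0,0,0,1],[0,0,-0.45,0,0,0,1],[0,0,-0.45,0,0,0,1]]]'
python3 -m handwheel '[[[0.1,0.25,0,0,0,0,1],[0.2,0.5,0,0,0,0,1],[0.2,0.75,0,0,0,0,1],[0.2,1,0,0,0,0,1]]]' >/dev/null
python3 -m handwheel '[[[0,0.3,0,0,0,0,1],[0,0.5,0,0,0,0,1],[0,0.65,0,0,0,0,1],[0,0.65,0,0,0,0,1],[0,0.65,0,0,0,0,1]]]'
python3 -m handwheel '[[[0,0,0.12,0,0,0,1],[0,0,0.2,0,0,0,1],[0,0,0.23,0,0,0,1],[0,0,0.23,0,0,0,1],[0,0,0.23,0,0,0,1]]]'
python3 ball.py side10.png xl 22; python3 -c "
import cv2
cv2.imwrite('pics/c10.png',cv2.resize(cv2.imread('pics/side10.png')[110:200,190:310],None,fx=5,fy=5))"
```

```text
time: 33.3
position: [442.8, -407.6, 139.0]
tool_rot: [-0.0, 1.0, -0.001, 0.002]
ft_force: [0.4, 0.7, -1.7]
width: 27.7
finger_force: 15.0
time: 34.2
position: [421.6, -241.8, 136.6]
tool_rot: [-0.0, 1.0, 0.0, -0.0]
ft_force: [1.0, -0.2, -0.8]
width: 27.7
finger_force: 15.0
time: 34.7
position: [421.9, -242.3, 114.1]
tool_rot: [0.0, 1.0, -0.0, 0.0]
ft_force: [0.9, -0.3, -0.9]
width: 27.6
finger_force: 15.0
pred [258.1 151.7] 11.6 seen cols 247 268 rows 140 166 centre col of widest rows 257.83
```

View pics/c10.png

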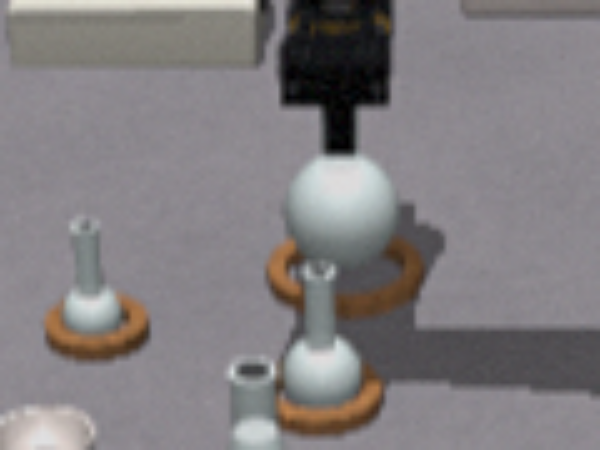

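The large flask hangs over its ring (ball about col 258, row 152; ring about col 259, row 164), and the small and medium flasks stand in theirs. Lowering it now.

```bash

python3 -m handwheel '[[[0,0.003,0.06,0,0,0,1],[0,0.003,0.12,0,0,0,1],[0,0.003,0.15,0,0,0,1],[0,0.003,0.17,0,0,0,1],[0,0.003,0.17,0,0,0,1]]]'
python3 -m handwheel '[[[0,0,0.02,0,0,0,1],[0,0,0.03,0,0,0,1],[0,0,0.04,0,0,0,1],[0,0,0.05,0,0,0,1],[0,0,0.05,0,0,0,1]]]'
python3 -m handwheel '[[[0,0,0.005,0,0,0,1],[0,0,0.005,0,0,0,1],[0,0,0.005,0,0,0,1]]]'
```

```text
time: 35.25
position: [421.6, -241.6, 96.7]
tool_rot: [0.0, 1.0, 0.0, -0.0]
ft_force: [-0.4, 0.3, -1.4]
width: 28.0
finger_force: 15.0
time: 35.75
position: [421.7, -241.6, 92.0]
tool_rot: [0.0, 1.0, 0.0, -0.0]
ft_force: [1.0, -0.4, -0.6]
width: 27.5
finger_force: 15.0
time: 36.05
position: [421.9, -241.7, 91.9]
tool_rot: [-0.0, 1.0, -0.0, 0.0]
ft_force: [-0.6, 1.2, 4.2]
width: 27.4
finger_force: 15.0
```

```bash

python3 -m handwheel '[[[0,0,0,0,0,0,0.6],[0,0,0,0,0,0,0.5],[0,0,0,0,0,0,0.4],[0,0,0,0,0,0,0.4],[0,0,0,0,0,0,0.4]]]'
python3 -m handwheel '[[[0,0,-0.2,0,0,0,0.3],[0,0,-0.5,0,0,0,0],[0,0,-0.8,0,0,0,0],[0,0,-1,0,0,0,0],[0,0,-1,0,0,0,0]]]'
python3 -m handwheel '[[[0,0,-0.3,0,0,0,0],[0,-0.4,-0.3,0,0,0,0],[0,-0.8,-0.3,0,0,0,0],[0,-1,-0.3,0,0,0,0],[0,-1,-0.3,0,0,0,0]]]'
python3 -m handwheel '[[[0,-0.4,0,0,0,0,0],[0,-0.8,0,0,0,0,0],[0,-1,0,0,0,0,0],[0,-1,0,0,0,0,0],[0,-1,0,0,0,0,0]]]'
python3 - <<'E'
from h import *
snap('side','side11.png')
a=cv2.imread('pics/side11.png')[110:310,150:350]
cv2.imwrite('pics/c11.png',cv2.resize(a,None,fx=3,fy=3))
E
```

```text
time: 36.55
position: [421.7, -241.6, 91.5]
tool_rot: [0.0, 1.0, 0.0, -0.0]
ft_force: [-0.6, -0.8, 0.7]
width: 50.9
finger_force: 0.0
time: 37.05
position: [423.6, -242.3, 194.7]
tool_rot: [-0.0, 1.0, -0.001, 0.003]
ft_force: [0.4, -0.4, -0.1]
width: 82.9
finger_force: 0.0
time: 37.55
position: [421.1, -343.3, 219.8]
tool_rot: [0.002, 1.0, 0.0, -0.001]
ft_force: [0.7, 0.4, 0.2]
width: 87.2
finger_force: 0.0
time: 38.05
position: [421.3, -440.7, 220.4]
tool_rot: [0.0, 1.0, 0.001, -0.001]
ft_force: [-0.5, 0.3, 0.1]
width: 86.7
finger_force: 0.0
```

View pics/c11.png

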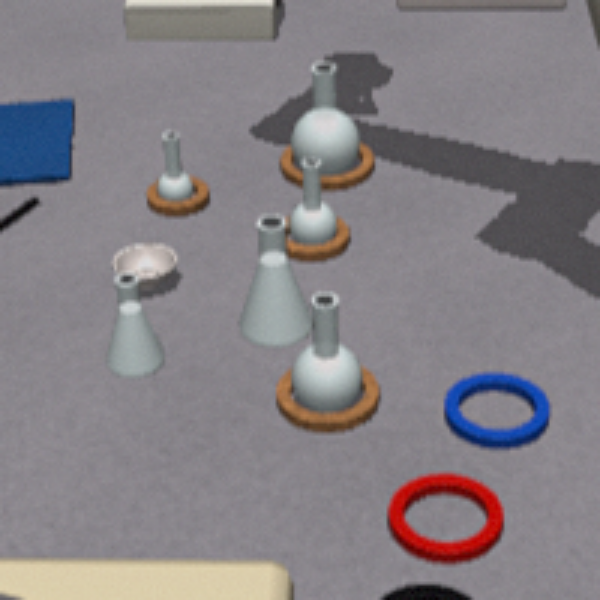

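All four round flasks stand upright in their rings (crop s (175,190), m (313,225), l (327,380), xl (326,145)). The conical flasks have not moved.

```bash
python3 -c "
from plant import arm
print(arm.job_done())"
```

```text
the job is handed in; nothing more can be done
None
```

I set all four round flasks upright in the cork rings of their own size, each lowered onto the bench before release; the conical flasks weren't touched, and the job was handed in at about 38 s (no verdict was returned).

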